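Load a sample plate into the mass spectrometer's loading stage

ROBOT

A 7-joint arm with a two-finger parallel gripper is mounted at the origin on the work surface. World frame = base frame: x ahead of the robot, y to its left, z up, the work surface at z = 0. Lengths are in m, angles in rad, forces in N, time in s.
With the tool pointing down it reaches from about 0.425 to 0.825 m from the base axis. Payload 3.6 kg.
Tool frame: the origin (TCP) lies where the fingers leave the gripper's body, on its centre line; the fingertips stand 73 mm ahead of it and the grasp point (between the pads) lies 54 mm ahead of it; z points along the fingers, y is the line along which they close (so a half turn about z gives the same grasp; the last joint's range is limited). The gripper opens to 85 mm and grips with 20 to 120 N. Pads are 22 mm wide; open, the fingers measure 114 mm over their backs; the gripper's body (76 mm by 85 mm) begins 54 mm behind the grasp point. The pads swing forward as they close: fully open they stand 13 mm farther back than shut.
Start: joints at [1.085, 0.615, -0.013, 1.423, 0.008, 1.103, -0.04], TCP at [0.288, -0.583, 0.304] pointing down, gripper open.
Joint ranges: [-3.12, 3.12], [-0.3, 2.06], [-1.34, 1.32], [0.26, 2.42], [-1.36, 4.5], [0.01, 1.98], [-2.84, 2.84]. Speed limits (rad/s): [2.79, 2.79, 3.14, 3.14, 3.14, 3.14, 3.14].

INTERFACE

Orientations are given as a unit quaternion [x, y, z, w].
In Python, from station import arm, snapshot, camera_info, ticket gives the robot as it stands. Calls block until the motion is done:
- arm.movep(position, orientation): joint-space move of the TCP to a pose.
- arm.line_to(position, velocity=0.15, ori=None): straight line of the TCP; ori=None keeps the orientation; velocity is the mean speed in m/s.
- arm.move_j(angles): joint-space move.
- arm.move_gripper(opening, effort=None): opening from 0.0 (shut) to 1.0 (fully open); effort is the grip in N (None keeps the last); returns when the fingers have stopped.
- arm.pause(seconds).
- arm.ik(position, orientation): joint angles nearest the present ones, or None.
- snapshot(name): name is "scene" or "top" or "wrist"; returns the picture (400x640x3 uint8, blue, green, red); there is no depth.
- camera_info(name): a dict with "fx", "fy", "cx", "cy" (pixels), "R" (3x3) and "t" (3): a world point X has camera coordinates R X + t; the wrist camera has in their place "T_tool_cam" (4x4, takes a point from camera to tool coordinates, whose origin is the TCP and whose axes are the flange's). Camera axes: x right, y down, z forward; pixel columns grow to the right and rows downward; lengths in m; the calibration is good to about 2 mm. A picture is of the moment at which its call begins: read the wrist's pose just before it. camera_info takes no time and is no camera call.
A pose or a line that the arm cannot do raises arm.MotionError and nothing moves.
- ticket.finish_job(): hands the job in; it is judged then, once.
Readings, each from a call of its own:
- arm.read_time(): time.
- arm.read_joint_positions(): joint angles.
- arm.read_dq(): joint speeds.
- arm.read_effort(): joint torques, N m.
- arm.read_tool_pos(): TCP position.
- arm.read_eef_rot(): TCP orientation.
- arm.read_ft_force(): force on the tool from outside, world axes, zero at the start.
- arm.read_wrist_torque(): the same for the moment, N m.
- arm.read_opening(): opening from 0.0 (shut) to 1.0 (fully open).
- arm.read_finger_force(): force on a finger pad.
Only numpy, scipy, OpenCV 4.12 (cv2) and the standard library are available. Lean on these libraries where they do the work, as an engineer would, in place of code of your own. Each camera call takes 0.05 s, during which the arm holds its last target. There are 200 camera calls.

TASK

Slide the thin steel sample plate along its channel in the cooling block until its blue-striped end sticks out over the block's open front edge far enough to be pinched by its two long sides, then carry it to the loading stage and lay it flat between the rails, blue stripe towards the open front and the other end fully home against the backstop. Then lock it: pull the sprung black knob up, turn it clockwise so that its clamp arm swings over the plate, and let it snap down into the notch. Do not let the plate fall, and leave the other things on the bench where they are.

Things in the scene. Friction and masses are not known exactly. Their poses are not given: they have to be found in the camera images.
- plate_center (a point): centre (half-way up) of the loose thin steel sample plate, 130 long (x) x 56 wide (y) x 3 thick (z) mm, about 90 g, grey spots on top, a 12 mm blue stripe across its -x end. It starts flat in the cooling block's channel, striped end 8 to 28 mm behind the open front edge. It slides easily there (friction about 0.25): fingertips pressed on it with 5 to 20 N drag it along
- plate_front (a point): middle of the plate's blue-striped end face (half-way up), 65 mm from its centre along its -x
- rack: fixed cooling block, dark grey and blue, 180 (x) x 94 (y) mm, origin at the centre of its underside. Channel along x: floor 60 mm above the bench, 60 wide; side rails flush with the plate's top, so its sides cannot be gripped inside. Open front edge at x = -90 mm, free space below and before it down to the bench; a 3 mm stop closes the rear from x = 78 mm
- stage: fixed loading stage, ivory and blue. Origin: on the bench below the plate's centre when home (axes then agree). Deck 60 mm above the bench, x from -20 (open front) to 78 mm; 61 mm between rails 4 mm high, to |y| = 36.5 mm. Backstop face at x = 65 mm, 10 mm high. The home plate sticks out 45 mm in front, free space under it. Sprung clamp with knob axis at x = 35, y = 60 mm
- clamp_turn (a joint): turn of knob and arm in rad, clockwise from above: 0 = parked (start 0 to 0.07), arm to the stage's rear, clear of the plate; 1.25 = locked, end stop, arm straight across the plate (stage's -y). A fixed yellow dog between the two notches, its top 8 mm above the lowered arm's underside, blocks turning unless the knob is lifted; the arm drops into the locked notch from about 1.1 rad on
- clamp_lift (a joint): height in m of knob and arm above the lowest position, 0 to 0.016. A spring pulls it down with about 6 N at 0 and 12 N at 0.016. At the start 0; more than 0.008 is needed to pass the dog. Resting on a plate that lies in the stage it reads about 0.001
- knob_grip (a point): centre of the round black fluted knob of the clamp: 26 mm diameter, vertical axis, from 15 mm below to 13 mm above this point; 91 mm above the bench when down. Under it, from 23 to 29 mm below this point, the steel clamp arm (46 mm long from the axis, 10 wide), part of the knob, points along this point's +x; it has a red square at its tip
- amber_bottle: bystander, to be left alone: brown solvent bottle with blue cap, 64 diameter x 130 mm; origin at the centre of its underside
- clear_bottle: bystander, to be left alone: clear solvent bottle with blue cap, 64 diameter x 130 mm; origin at the centre of its underside
- jar: bystander, to be left alone: white jar, 48 diameter x 55 mm; origin at the centre of its underside
- screwdriver: bystander, to be left alone: screwdriver lying flat, 160 mm long; origin at the centre of its underside
- beaker: bystander, to be left alone: clear plastic beaker, 70 diameter x 80 mm; origin at the centre of its underside
- tip_box: bystander, to be left alone: blue pipette-tip box, 120 x 85 x 60 mm; origin at the centre of its underside
- vial_rack: bystander, to be left alone: white rack with small brown vials, 70 x 105 x 55 mm; origin at the centre of its underside
Not all that is in view belongs to the job. Leave any orange look-alike of the stage alone. Of the things that look like the part that bears plate_center, the smaller one is meant.

How it is judged:
By the outcome, as a careful person would: the job done as asked, in the order asked, and still so for the second after the job is handed in, with the robot touching nothing.
It also fails if it takes over 67 s, if anything falls off the work surface, if the arm or the gripper's body presses on something with over 40 N, if the wrist force passes 120 N, or if a joint passes its speed limit or range.

## Working session

There is one attempt and no reset: what is moved stays moved. The work goes in short steps, each a Python script; the robot and the scene stay as the last script left them, time stands still between calls to the robot, and variables do not carry over. Pictures are saved under pics/ and viewed, at most 10 in all, crops included, and the job is handed in when it is done.

```bash
ls; mkdir -p pics; python3 - <<'E'
from station import arm, snapshot, camera_info, ticket
import cv2,numpy as np
for n in ("scene","top"):
    cv2.imwrite(f"pics/{n}0.png",snapshot(n)); c=camera_info(n); print(n,{k:np.round(v,4).tolist() for k,v in c.items()})
print({k:np.round(v,4).tolist() for k,v in camera_info("wrist").items()})
print(arm.read_time(),arm.read_tool_pos(),arm.read_eef_rot(),arm.read_opening())
E
```

```text
pics
scene {'fx': 395.0163, 'fy': 395.0163, 'cx': 319.1863, 'cy': 202.9565, 'R': [[0.5189, 0.8546, 0.0182], [0.6122, -0.3567, -0.7057], [-0.5966, 0.3774, -0.7083]], 't': [-0.3007, -0.2732, 1.4575]}
top {'fx': 479.6311, 'fy': 479.6311, 'cx': 312.7507, 'cy': 200.8629, 'R': [[0.0002, -1.0, 0.0039], [-0.9957, -0.0006, -0.0922], [0.0922, -0.0039, -0.9957]], 't': [0.0101, 0.5423, 1.2984]}
{'fx': 280.4894, 'fy': 280.4894, 'cx': 318.26, 'cy': 200.7784, 'T_tool_cam': [[-0.0002, -0.963, -0.2695, 0.0702], [1.0, -0.0004, 0.0007, -0.0004], [-0.0007, -0.2695, 0.963, -0.0698], [0.0, 0.0, 0.0, 1.0]]}
0.1 [ 0.28765341 -0.58231317  0.30284296] [ 9.73787443e-01  2.27456905e-01 -2.88588797e-04 -1.13487253e-03] 1.0003130239407296
```

View pics/top0.png

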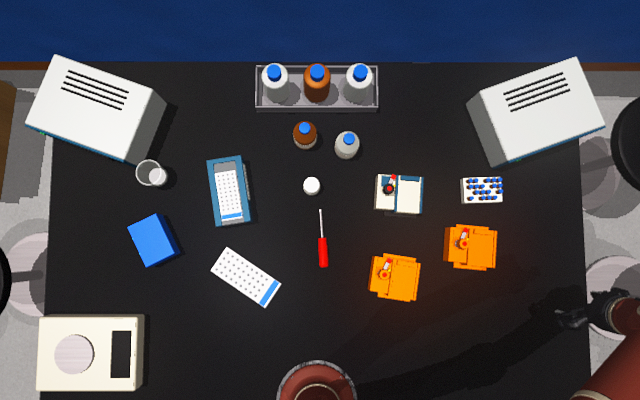

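View pics/scene0.png

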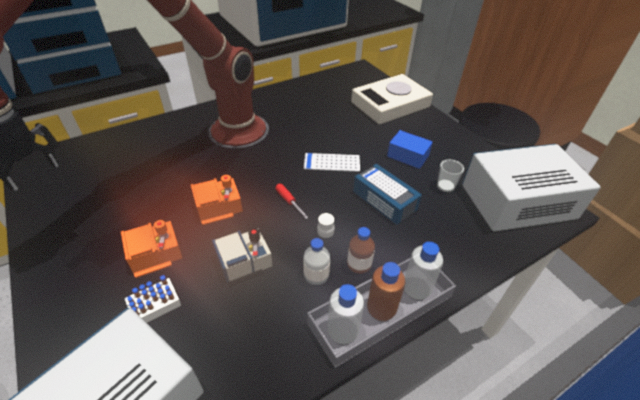

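The top view shows the candidates. For the plate there is (229,195), seated in the blue rack, and a larger one at (246,277) lying on the bench. For the stage there is the ivory one at (399,194), with orange look-alikes at (395,278) and (471,247). I choose the plate in the rack and the ivory stage, and will check both in a close crop.

```bash
python3 - <<'E'
import cv2,numpy as np
t=cv2.imread("pics/top0.png")
a=cv2.resize(t[150:232,190:265],None,fx=5.3,fy=6,interpolation=cv2.INTER_CUBIC)
b=cv2.resize(t[168:223,368:430],None,fx=6.4,fy=6.4,interpolation=cv2.INTER_CUBIC)
a=cv2.resize(t[150:232,190:265],None,fx=5,fy=5,interpolation=cv2.INTER_CUBIC)
im=np.zeros((420,800,3),np.uint8); im[:410,:375]=a; 
b=cv2.resize(t[168:223,368:430],None,fx=6,fy=6,interpolation=cv2.INTER_CUBIC); im[:330,400:772]=b
cv2.imwrite("pics/c1.png",im)
E
```

```text
(no output)
```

View pics/c1.png

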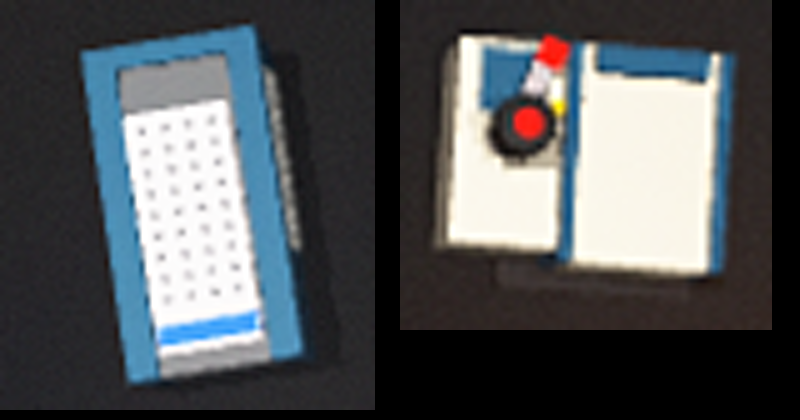

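The crop confirms the choices. The rack plate's blue stripe faces the robot (about (230,215) in the top view). The stage's backstop is at the far side, its front faces the robot, and the knob is on the left (about (388,188)). Next I fit rough poses from the top view, then take closer wrist views.

```bash
cat > h.py <<'E'
from station import arm, snapshot, camera_info, ticket
import cv2,numpy as np
from scipy.optimize import least_squares
from scipy.spatial.transform import Rotation as Ro
def q(psi): return (Ro.from_euler('z',psi)*Ro.from_euler('x',np.pi)).as_quat()
def world(c,px,z):  # fixed cam pixel -> world at height z
    d=c['R'].T@np.array([(px[0]-c['cx'])/c['fx'],(px[1]-c['cy'])/c['fy'],1]); o=-c['R'].T@c['t']
    return o+d*(z-o[2])/d[2]
def cam(name,pose=None):
    c={k:np.array(v) for k,v in camera_info(name).items()}
    if name=='wrist':
        p,qq=pose; T=np.eye(4); T[:3,:3]=Ro.from_quat(qq).as_matrix(); T[:3,3]=p
        M=np.linalg.inv(T@c['T_tool_cam']); c['R'],c['t']=M[:3,:3],M[:3,3]
    return c
def pose2d(c,model,pix,guess):
    model,pix=np.array(model,float),np.array(pix,float)
    def f(v):
        X=(Ro.from_euler('z',v[2]).as_matrix()@model.T).T+[v[0],v[1],0]
        X=(c['R']@X.T).T+c['t']
        return (X[:,:2]/X[:,2:]*[c['fx'],c['fy']]+[c['cx'],c['cy']]-pix).ravel()
    s=least_squares(f,guess); return s.x,np.round(s.fun.reshape(-1,2),1)
def wpic(fn):
    p=arm.read_tool_pos();qq=arm.read_eef_rot();im=snapshot('wrist');cv2.imwrite(f'pics/{fn}.png',im);np.save(f'pics/{fn}.npy',np.r_[p,qq])
def wcam(fn):
    a=np.load(f'pics/{fn}.npy');return cam('wrist',(a[:3],a[3:]))
E
python3 - <<'E'
from h import *
c=cam('top')
A=lambda l,x0,s,ox: [((u-ox+.5)/s-.5+x0[0],(v+.5)/s-.5+x0[1]) for u,v in l]
r,e=pose2d(c,[(90,47,63),(90,-47,63),(-90,-47,63),(-90,47,63)]*np.array(.001),A([(82,52),(258,26),(303,354),(130,382)],(190,150),5,0),[.65,.2,.1]); print('rack',r,e.tolist())
s,e=pose2d(c,np.array([(-20,-36.5,64),(-20,36.5,64),(65,-30.5,70),(65,30.5,70)])*.001,A([(722,272),(557,260),(706,80),(596,70)],(368,168),6,400),[.65,-.2,0]); print('stage',s,e.tolist())
k=world(c,A([(530,122)],(368,168),6,400)[0],.104); print('knob',k)
for nm,p in(('rack',r),('stage',s)):
  for f in (0,np.pi):
    print(nm,f,arm.ik([p[0],p[1],.25],q(p[2]+f)),arm.ik([p[0]-.07,p[1],.11],q(p[2]+f)))
for a in np.arange(-3.2,3.2,.4): print(round(a,1),arm.ik([k[0],k[1],.15],q(a)))
E
```

```text
rack [0.56766966 0.23727365 0.15562011] [[0.3, 0.0], [-0.4, -0.1], [0.2, 0.1], [-0.2, -0.0]]
stage [ 0.52920583 -0.24409428 -0.06896952] [[-0.2, -0.1], [0.1, 0.0], [2.3, -0.0], [-2.1, 0.1]]
knob [ 0.568917   -0.18843727  0.104     ]
rack 0 [-0.31443056  0.61956748 -0.1939894   1.59433436  0.13893919  0.94122958
 -1.97035919] [-0.49425819  0.72794204  0.01518175  1.89426046 -0.02034583  0.51953659
 -1.88043837]
rack 3.141592653589793 [ 0.03750663  0.74556021 -0.83928556  1.58232512  0.6053932   1.0910022
  0.76879482] [-0.21236253  0.76640943 -0.43115288  1.88507956  0.53386418  0.6060189
  0.74177823]
stage 0 [ 0.33710156  0.56726205  0.09085305  1.69573379 -0.06321807  0.88144963
 -1.18573951] [ 0.39300606  0.70092651  0.08164127  1.98334484 -0.11832624  0.46175814
 -1.07827616]
stage 3.141592653589793 [ 0.80736612  0.65103408 -0.68190346  1.6800951   0.47682022  0.98309179
  1.45685251] [ 0.77423335  0.75311265 -0.50908629  1.97129951  0.64941841  0.5838052
  1.3246433 ]
-3.2 [ 0.6445337   0.79431584 -0.61124001  1.72093681  0.59452561  0.81966788
  1.26811607]
-2.8 [ 0.68760036  0
[... 649 characters left out ...]
485  0.07543749  1.7348557  -0.0779427   0.69095608
 -1.21669456]
0.4 [ 0.28980173  0.71740002 -0.01046676  1.73303771  0.01079445  0.69121068
 -0.8971986 ]
0.8 [ 0.34189433  0.71906197 -0.09543321  1.73123555  0.09805923  0.69592303
 -0.5761588 ]
1.2 [ 0.39349158  0.72361339 -0.17993281  1.72945185  0.18388714  0.70497507
 -0.25350648]
1.6 [ 0.44411936  0.73099989 -0.2635608   1.72770715  0.26748972  0.7182105
  0.07156142]
2.0 [ 0.49320366  0.74111048 -0.34571705  1.72602483  0.34799724  0.73537098
  0.39989994]
2.4 [ 0.54449173  0.7550832  -0.43319346  1.72428086  0.43166071  0.75821835
  0.72608077]
2.8 [ 0.60903517  0.7783524  -0.54665408  1.72211318  0.53665266  0.7950175
  1.0346357 ]
```

```bash
python3 - <<'E'
from h import *
arm.movep([.55,-.225,.24],q(-.069)); wpic('ws'); print(arm.read_time())
arm.movep([.555,.235,.26],q(.156)); wpic('wr'); print(arm.read_time(),arm.read_tool_pos())
a=cv2.imread('pics/ws.png');b=cv2.imread('pics/wr.png')
cv2.imwrite('pics/ws2.png',cv2.resize(a[60:340,140:540],None,fx=2,fy=2,interpolation=cv2.INTER_CUBIC))
cv2.imwrite('pics/wr2.png',cv2.resize(b[60:340,140:540],None,fx=2,fy=2,interpolation=cv2.INTER_CUBIC))
E
```

```text
1.7917
3.525 [0.55584155 0.2327736  0.25997322]
```

View pics/ws2.png

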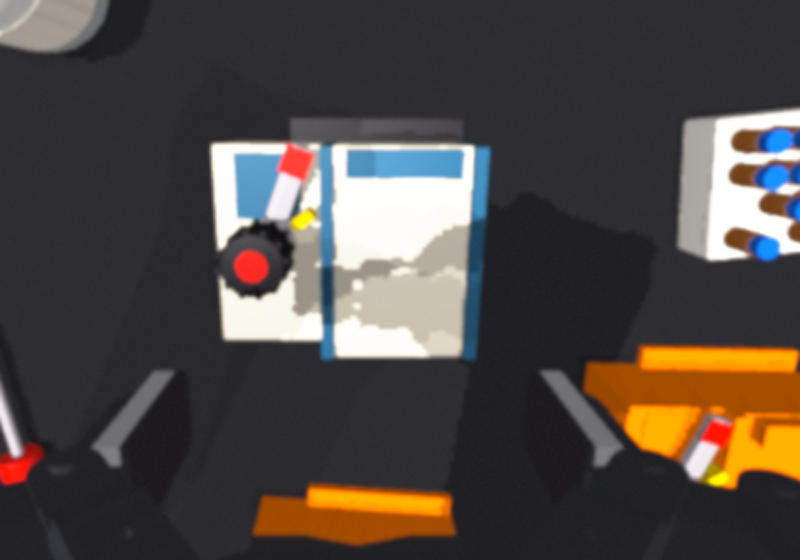

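View pics/wr2.png

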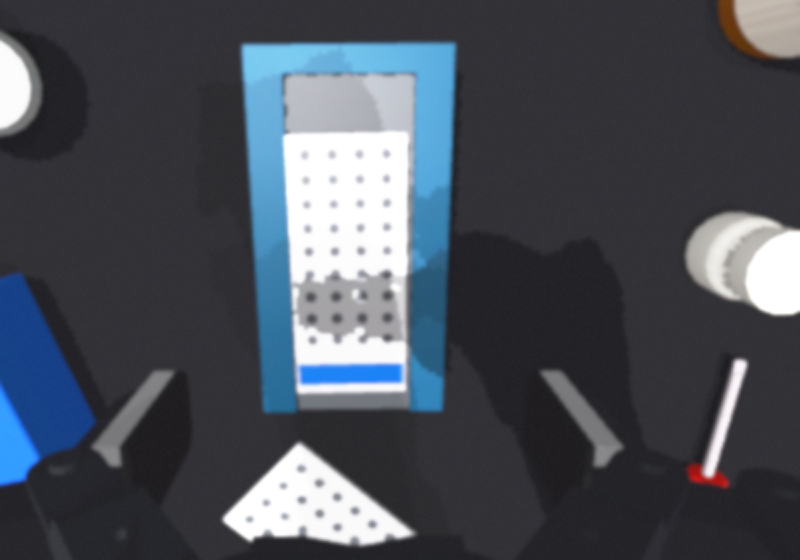

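Wrist view of the stage: front rail corners at (321,358) and (476,358), rear right at (490,148), knob's red dot at (251,267), all in 2x crop pixels. Wrist view of the rack: corners at (241,44), (456,42), (443,411) and (264,412), plate front edge at row 393 and rear edge at row 132.

```bash
python3 - <<'E'
from h import *
P=lambda l:[((u+.5)/2-.5+140,(v+.5)/2-.5+60) for u,v in l]
m=.001
cr,cs=wcam('wr'),wcam('ws')
r,e=pose2d(cr,np.array([(90,47,63),(90,-47,63),(-90,-47,63),(-90,47,63)])*m,P([(241,44),(456,42),(443,411),(264,412)]),[.567,.237,.15]); print('rack',r,e.tolist())
pl,e=pose2d(cr,np.array([(65,28,63),(65,-28,63),(-65,-28,63),(-65,28,63)])*m,P([(284,133),(409,132),(408,393),(297,393)]),[.567,.237,.15]); print('plate',pl,e.tolist())
R=lambda a:np.array([[np.cos(a),-np.sin(a)],[np.sin(a),np.cos(a)]])
print('plate in rack',R(r[2]).T@(pl[:2]-r[:2]))
s,e=pose2d(cs,np.array([(-20,-36.5,64),(-20,36.5,64),(78,-36.5,64)])*m,P([(476,358),(321,358),(490,148)]),[.53,-.244,-.07]); print('stage',s,e.tolist())
s,e=pose2d(cs,np.array([(-20,-36.5,64),(-20,36.5,64),(78,-36.5,64),(35,60,104)])*m,P([(476,358),(321,358),(490,148),(251,267)]),[.53,-.244,-.07]); print('stage+knob',s,e.tolist())
print('knob',world(cs,P([(251,267)])[0],.104),'model',s[:2]+R(s[2])@[.035,.06], 'tip',world(cs,P([(295,163)])[0],.068))
print(arm.read_ft_force())
E
```

```text
rack [0.57000619 0.23833783 0.16231489] [[0.6, 0.2], [-0.4, 0.1], [-0.3, -0.5], [0.1, -0.1]]
plate [0.55645289 0.23706602 0.16898897] [[1.0, 0.9], [-0.7, 0.4], [-1.1, -1.3], [0.8, -0.5]]
plate in rack [-0.01358068  0.00093516]
stage [ 0.53167527 -0.2446095  -0.07900968] [[-0.3, 0.7], [0.2, 0.2], [0.1, -0.7]]
stage+knob [ 0.53151415 -0.24460763 -0.07617811] [[-0.2, 0.7], [0.2, 0.4], [-0.1, -0.6], [0.1, -0.3]]
knob [ 0.5707354  -0.18733207  0.104     ] model [ 0.57097891 -0.1874453 ] tip [ 0.60591852 -0.20383555  0.068     ]
[ 0.02119924 -0.77277631 -0.26103611]
```

```bash
cat >> h.py <<'E'
def R2(a): return np.array([[np.cos(a),-np.sin(a)],[np.sin(a),np.cos(a)]])
RACK=np.array([.5697,.2382,.161]); STAGE=np.array([.5316,-.2446,-.077]); KNOB=np.array([.5709,-.1874])
def at(F,x,y,z): return np.r_[F[:2]+R2(F[2])@[x,y],z]
E
python3 - <<'E'
from h import *
arm.move_gripper(0.0,30)
o=q(RACK[2]); x0=-.006
arm.movep(at(RACK,x0,.001,.150),o)
f0=arm.read_ft_force()
z=.139; 
while z>.125:
    arm.line_to(at(RACK,x0,.001,z),velocity=.03)
    f=arm.read_ft_force()-f0
    if f[2]>8: break
    z-=.001 if f[2]<2 else .0004
print('z',z,arm.read_tool_pos(),f,arm.read_time())
x=x0
for i in range(4):
    x-=.013
    arm.line_to(at(RACK,x,.001,z),velocity=.06); f=arm.read_ft_force()-f0; print(f.round(1),z)
    if f[2]<7: z-=.0005
    if f[2]>15: z+=.0005
arm.line_to(at(RACK,x,.001,z+.04)); 
arm.movep(at(RACK,-.05,0,.27),o); wpic('wr_b'); print(arm.read_time())
im=cv2.imread('pics/wr_b.png'); cv2.imwrite('pics/wr_b2.png',cv2.resize(im[60:340,140:540],None,fx=2,fy=2,interpolation=cv2.INTER_CUBIC))
E
```

```text
z 0.13419999999999999 [0.56368334 0.23822106 0.1357621 ] [-2.72864482 -1.57896656  9.13793992] 6.825
[-1.8 -0.8  6.6] 0.13419999999999999
[-0.7 -0.9  7.7] 0.13369999999999999
[-0.3 -0.3  9.4] 0.13369999999999999
[-0.7  0.1  8.4] 0.13369999999999999
9.2333
```

View pics/wr_b2.png

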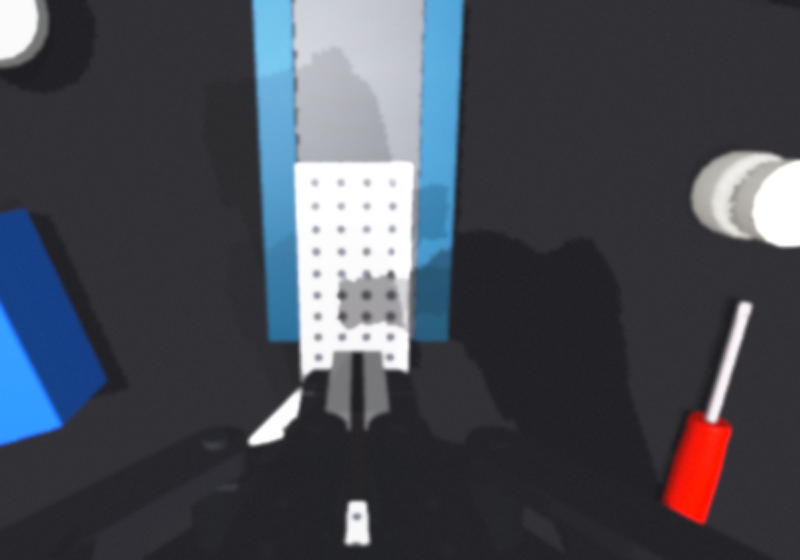

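The plate slid out: rear edge corners at (294,163) and (413,162), rack front corners at (268,341) and (449,341). Next I compute how far it protrudes.

```bash
python3 - <<'E'
from h import *
P=lambda u,v:((u+.5)/2-.5+140,(v+.5)/2-.5+60)
c=wcam('wr_b')
for p in [(294,163),(413,162),(268,341),(449,341)]:
    w=world(c,P(*p),.063); print(p,(R2(RACK[2]).T@(w[:2]-RACK[:2])).round(4))
E
```

```text
(294, 163) [0.0021 0.0311]
(413, 162) [ 0.0026 -0.0263]
(268, 341) [-0.0899  0.0476]
(449, 341) [-0.0899 -0.0478]
```

```bash
python3 - <<'E'
from h import *
o=q(RACK[2]); gx,gy=-.109,.0015
arm.movep(at(RACK,gx-.003,gy,.20),o); arm.move_gripper(1.0)
arm.line_to(at(RACK,gx,gy,.1085),velocity=.12)
print(arm.read_tool_pos(),at(RACK,gx,gy,.1085),arm.read_ft_force())
arm.move_gripper(0.0,60); print('open mm',arm.read_opening()*85,arm.read_finger_force(),arm.read_ft_force())
arm.line_to(at(RACK,gx,gy,.1185),velocity=.05); print(arm.read_ft_force())
arm.line_to(at(RACK,gx,gy,.20)); print('open mm',arm.read_opening()*85,arm.read_finger_force(),arm.read_ft_force(),arm.read_wrist_torque())
arm.line_to(at(STAGE,-.056,0,.20),velocity=.22,ori=q(STAGE[2]))
print(arm.read_time(),arm.read_opening()*85,arm.read_tool_pos(),at(STAGE,-.056,0,.2),arm.read_ft_force())
wpic('w3')
t=snapshot('scene'); w=cv2.imread('pics/w3.png')
im=np.zeros((400,800,3),np.uint8); im[:280]=0; im[:,:400]=cv2.resize(w,(400,250)).__class__ and cv2.copyMakeBorder(cv2.resize(w,(400,250)),0,150,0,0,cv2.BORDER_CONSTANT); im[:,400:]=cv2.resize(t[170:310,170:310],(400,400),interpolation=cv2.INTER_CUBIC)
cv2.imwrite('pics/c3.png',im)
E
```

```text
[0.46223805 0.22236006 0.10898341] [0.46186919 0.22220732 0.1085    ] [-0.45590971 -0.58467205 -0.06435513]
open mm 53.36939294665991 61.876516342163086 [-1.51643132 -0.74444677  5.70348899]
[-0.75447693 -0.69172029 -0.53061849]
open mm 53.64291583713479 63.043588399887085 [ 0.12083258 -0.56474058 -1.0439978 ] [0.00851152 0.0224772  0.01335617]
15.0917 53.751266205758945 [ 0.47594181 -0.23911907  0.19994286] [ 0.47576593 -0.24029226  0.2       ] [ 0.59974841 -0.04654011 -0.92115767]
```

View pics/c3.png

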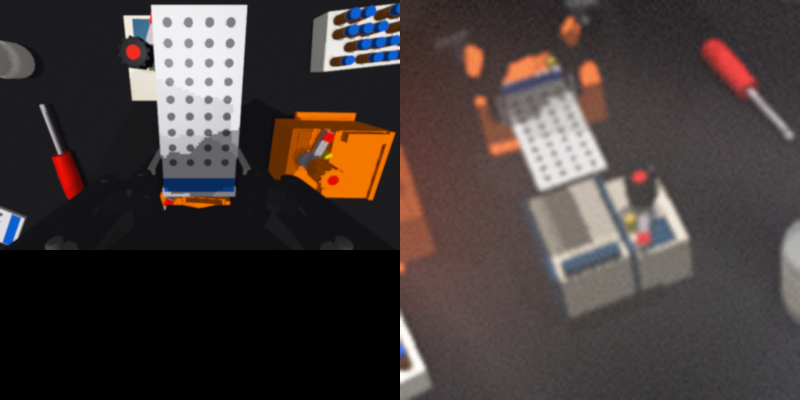

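The plate is held level and centred, blue stripe at the gripper end, facing the stage channel. Next I lower it and push it home.

```bash
python3 - <<'E'
from h import *
f0=arm.read_ft_force(); ax=np.r_[R2(STAGE[2])@[1,0],0]
arm.line_to(at(STAGE,-.056,0,.114),velocity=.12)
z=.112
while z>.104:
    arm.line_to(at(STAGE,-.056,0,z),velocity=.03); f=arm.read_ft_force()-f0
    if f[2]>2.5: break
    z-=.0007
print('contact',z,arm.read_tool_pos(),f.round(1))
x=-.056
while x<-.036:
    x+=.0015 if x<-.049 else .0007
    arm.line_to(at(STAGE,x,0,z),velocity=.04); f=arm.read_ft_force()-f0
    if f@ax<-9: break
print('push',x,f.round(1),(f@ax).round(1),arm.read_tool_pos(),R2(STAGE[2]).T@(arm.read_tool_pos()[:2]-STAGE[:2]),arm.read_wrist_torque().round(2),arm.read_time())
arm.move_gripper(0.95); print(arm.read_ft_force()-f0)
arm.line_to(at(STAGE,x,0,.2),velocity=.2)
arm.movep(at(STAGE,.01,.01,.24),q(STAGE[2])); wpic('w4'); print(arm.read_time())
im=cv2.imread('pics/w4.png'); cv2.imwrite('pics/w4b.png',cv2.resize(im[60:340,140:540],None,fx=2,fy=2,interpolation=cv2.INTER_CUBIC))
E
```

```text
contact 0.10849999999999997 [ 0.47580967 -0.24035746  0.10879736] [-1.1  0.2  5. ]
push -0.0408 [-9.3  1.8 13.3] -9.4 [ 0.48676432 -0.24154417  0.10868284] [-0.0449379  -0.00040216] [ 0.2   1.67 -0.01] 21.5583
[-0.08321815  0.50382117  1.21029574]
22.975
```

View pics/w4b.png

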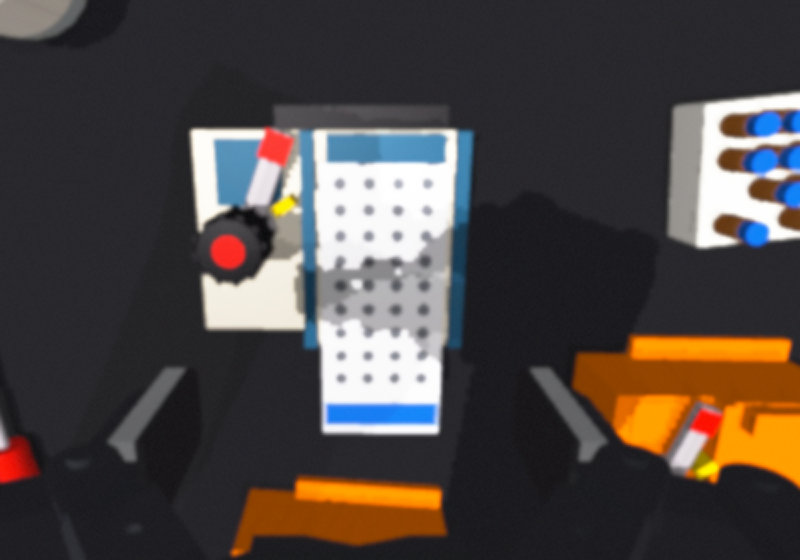

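The plate lies between the rails with its stripe at the open front; its front edge is at row 433, the backstop edge at row 163 and the knob dot at (229,251). I check these numbers, then grip and lift the knob.

```bash
python3 - <<'E'
from h import *
P=lambda u,v:((u+.5)/2-.5+140,(v+.5)/2-.5+60)
c=wcam('w4')
st=lambda w:(R2(STAGE[2]).T@(w[:2]-STAGE[:2])).round(4)
for p,z in [((322,434),.063),((439,433),.063),((304,348),.064),((461,348),.064),((318,164),.063),((448,163),.063),((229,251),.104)]:
    print(p,st(world(c,P(*p),z)))
k=world(c,P(229,251),.104)[:2]; k=(k+KNOB)/2; print(k)
np.save('knob.npy',k)
psi=.6
arm.move_gripper(.7)
arm.movep(np.r_[k,.20],q(psi)); arm.line_to(np.r_[k,.149],velocity=.1)
f0=arm.read_ft_force(); print(arm.read_tool_pos(),f0)
arm.move_gripper(0,60); print('open mm',arm.read_opening()*85,arm.read_finger_force(),(arm.read_ft_force()-f0).round(1))
z0=arm.read_tool_pos()[2]
for z in (.153,.157,.160,.162,.1635):
    arm.line_to(np.r_[k,z],velocity=.04); p=arm.read_tool_pos(); f=arm.read_ft_force()-f0; print(z,(p[2]-z0).round(4),f.round(1))
    if p[2]-z0>.0125 or f[2]<-25: break
print(arm.read_opening()*85,arm.read_time())
E
```

```text
(322, 434) [-0.0664  0.0294]
(439, 433) [-0.0657 -0.028 ]
(304, 348) [-0.0205  0.0371]
(461, 348) [-0.0204 -0.0363]
(318, 164) [0.0639 0.0292]
(448, 163) [ 0.0644 -0.0265]
(229, 251) [0.0348 0.06  ]
[ 0.57089307 -0.18740246]
[ 0.57117892 -0.18787368  0.14950576] [-0.60139903  0.37454808 -0.0538147 ]
open mm 24.187226744998092 58.691396713256836 [-1.3  0.   5.3]
0.153 0.002 [ 2.5  1.  -7.5]
0.157 0.0064 [ 3.4  0.3 -9.6]
0.16 0.0097 [ 3.5  0.8 -9.4]
0.162 0.0118 [  3.3   1.3 -11. ]
0.1635 0.0133 [  4.    1.  -11.5]
24.517991650510492 26.1583
```

```bash
python3 - <<'E'
from h import *
k=np.load('knob.npy'); f0=np.array([-.6,.37,-.05])
for a in (.25,.5,.75,1.0,1.15,1.25):
    arm.movep(np.r_[k,.1635],q(.6-a)); print(a,(arm.read_ft_force()-f0).round(1),arm.read_wrist_torque().round(2),arm.read_tool_pos().round(4),(arm.read_opening()*85).round(1))
arm.move_gripper(.7); arm.pause(.2)
arm.line_to(np.r_[k,.22],velocity=.15)
arm.movep(at(STAGE,-.01,.01,.25),q(STAGE[2])); wpic('w5'); print(arm.read_time())
im=cv2.imread('pics/w5.png'); s=snapshot('scene')
o=np.zeros((560,800,3),np.uint8); o[:,:480]=cv2.resize(im[90:300,200:380],(480,560),interpolation=cv2.INTER_CUBIC); o[:320,480:]=cv2.resize(s[205:295,195:285],(320,320),interpolation=cv2.INTER_CUBIC)
t=snapshot('top'); cv2.imwrite('pics/top5.png',t); o[320:520,480:]=cv2.resize(t,(320,200)); cv2.imwrite('pics/c5.png',o)
E
```

```text
Traceback (most recent call last):
AttributeError: 'float' object has no attribute 'round'
```

```bash
python3 - <<'E'
from h import *
k=np.load('knob.npy'); f0=np.array([-.6,.37,-.05])
for a in (.25,.5,.75,1.0,1.15,1.25):
    arm.movep(np.r_[k,.1635],q(.6-a)); print(a,(arm.read_ft_force()-f0).round(1),arm.read_wrist_torque().round(2),arm.read_tool_pos().round(4),arm.read_opening()*85)
arm.move_gripper(.7); arm.pause(.2)
arm.line_to(np.r_[k,.22],velocity=.15)
arm.movep(at(STAGE,-.01,.01,.25),q(STAGE[2])); wpic('w5'); print(arm.read_time())
im=cv2.imread('pics/w5.png'); s=snapshot('scene')
o=np.zeros((560,800,3),np.uint8); o[:,:480]=cv2.resize(im[90:300,200:380],(480,560),interpolation=cv2.INTER_CUBIC); o[:320,480:]=cv2.resize(s[205:295,195:285],(320,320),interpolation=cv2.INTER_CUBIC)
t=snapshot('top'); cv2.imwrite('pics/top5.png',t); o[320:520,480:]=cv2.resize(t,(320,200)); cv2.imwrite('pics/c5.png',o)
E
```

```text
0.25 [  4.7   1.4 -11.3] [ 0.29 -0.78 -0.01] [ 0.571  -0.1875  0.1635] 24.18232525027577
0.5 [  4.5  -0.7 -13.1] [-0.04 -0.86  0.02] [ 0.5711 -0.1878  0.1636] 24.067066317002624
0.75 [  4.1  -2.2 -11. ] [-0.4  -0.9  -0.02] [ 0.571  -0.1882  0.1636] 24.022190820037487
1.0 [  4.2  -4.2 -11.9] [-0.76 -0.82  0.02] [ 0.5709 -0.1886  0.1637] 24.107307900402457
1.15 [  3.7  -4.4 -11.4] [-0.92 -0.74 -0.02] [ 0.5708 -0.1889  0.1636] 24.124954217522976
1.25 [  4.   -5.3 -11.6] [-1.04 -0.74  0.51] [ 0.5707 -0.1889  0.1636] 24.21397988405219
29.9083
```

View pics/c5.png

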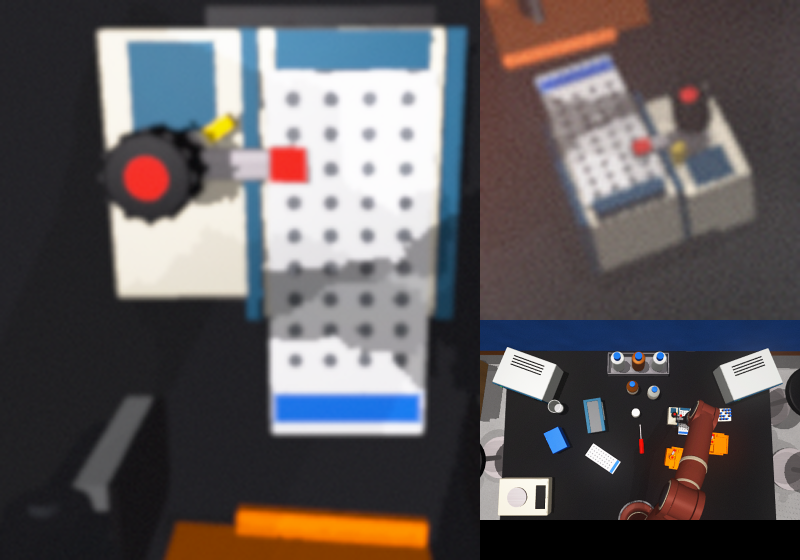

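The arm lies straight across the plate, its red tip at (289,165), and the bystanders are where they were. A last numeric check that the knob has dropped and the plate is home.

```bash
python3 - <<'E'
from h import *
c=wcam('w5'); P=lambda u,v:((u+.5)*.375-.5+200,(v+.5)*.375-.5+90)
st=lambda w:(R2(STAGE[2]).T@(w[:2]-STAGE[:2])*1000).round(1)
for z in (.104,.105,.117): print('knob',z,st(world(c,P(147,178),z)))
for p,z in [((271,434),.063),((425,433),.063),((247,319),.064),((452,318),.064),((289,165),.069)]: print(p,st(world(c,P(*p),z)))
print(arm.read_ft_force(),arm.read_time())
E
```

```text
knob 0.104 [34.5 60.3]
knob 0.105 [34.6 60.1]
knob 0.117 [36.  57.4]
(271, 434) [-65.7  29.2]
(425, 433) [-65.4 -28.4]
(247, 319) [-20.3  36.9]
(452, 318) [-20.  -36.2]
(289, 165) [34.5 21.1]
[ 0.33282962  0.57636802 -0.15573638] 30.0083
```

```bash
python3 -c "
from station import ticket
print(ticket.finish_job())"
```

```text
the job is handed in; nothing more can be done
None
```

The job is handed in: the plate lies between the stage's rails, stripe to the front and against the backstop (within about 0.5 mm by camera), and the clamp is turned to its end stop and snapped down, at about 30 s on the robot's clock.

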